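# Raise the tumbler to the filling funnel

## Robot

A 6-joint arm with a two-finger parallel gripper is mounted at the origin on a cart in front of the work surface, level with it; the furniture and walls round the work are solid. World frame = base frame: x ahead of the robot, y to its left, z up, the work surface at z = 0. Lengths are in mm, angles in rad, forces in N, time in s.
With the tool pointing down it reaches from about 350 to 775 mm from the base axis. Payload 7.3 kg.
Tool frame: the origin (TCP) lies between the finger pads; the fingertips stand 22 mm ahead of it and the grasp point (between the pads) lies 3 mm ahead of it; z points along the fingers, x is the direction in which the jaws open and shut, and the axes are right-handed (so a half turn about z gives the same grasp; the last joint's range is limited). The gripper opens to 92 mm and grips with 3 to 60 N. Pads are 19 mm wide; open, the fingers measure 130 mm over their backs; the gripper's body (75 mm by 190 mm) begins 47 mm behind the grasp point.
Start: joints at [1.116, 0.342, 1.524, -0, 1.275, -0.146], TCP at [159.54, 500.19, 248.741] pointing down, gripper open.
Joint ranges: [-2.53, 2.53], [-0.77, 2.02], [0.04, 2.7], [-1, 4.14], [0.28, 2.66], [-3.11, 3.11]. Speed limits (rad/s): [2.57, 2.57, 3.14, 3.14, 3.14, 3.14].

## Interface

Orientations are given as [roll, pitch, yaw] about the fixed x, y, z axes, in that order (R = Rz(yaw) Ry(pitch) Rx(roll)).
In Python, from plant import * gives the robot as it stands. The module is installed in compiled form; this text tells all that it offers.
- The arm moves only by the shell command python3 -m handwheel 'ROWS' [OPENING]. ROWS is a JSON object of lists of equal length, an entry for each row: "translation": the shift along the world's x, y, z in units of 15 cm (1.0 is 15 cm), a list of three; "twist": the turn about the world's z in units of 90 degrees (1.0 is 90 degrees). In form: {"translation": [[tx, ty, tz], ...], "twist": [twist, ...]}. A call has exactly 8 rows; each row shifts and turns the pose as measured when the row begins; what a row does not reach is not made up. A row lasts 1/8 s, in which the tool goes at most 62.5 mm and 10.7 degrees, less where a joint would pass 70% of its speed; a pose out of reach is approached as far as the arm can. A call with a number of a shift or a turn outside -1 to 1 is refused whole. A call with a gripper value outside its range is refused whole. OPENING is the closure in counts, from 0 (fully open) to 255 (shut), set as the call begins (- or left out, the last holds). The fingers move at their own pace and stop on an object; the grip force is fixed at half the most. Time passes only in rows, so rows that do not move let the fingers close, or fill a call up. It gives the time, the measured TCP pose, the force and the opening at its end, in the units of the state.
- get_obs(): the state, without advancing time (a new reading comes with each control period).
- capture(name): name is "side" or "top"; returns a dict with "img" (400x640x3 uint8, red, green, blue), "vertical_fov" (degrees; the focal length in pixels is half the picture's height over the tangent of half this angle, whatever the lens; pixels are square), "cx", "cy" (the principal point, pixels), "world_from_camera" (4x4, takes a point from camera to world coordinates). Camera axes: x right, y up, looking along -z (the intrinsics and any distortion apply to the point x, -y, -z); pixel columns grow to the right and rows downward; lengths in mm; the calibration is good to about 2 mm. A picture is of the moment at which its call begins. There is no depth.
- close_job(): hands the job in, once; it reports no verdict.
Trained networks look in the newest picture that a camera, given by its name, has taken for a name from the list of things; names that differ only in an ending like _2 or _b are one class to them, and where a whole thing is asked for, a point or a joint stands for the part that bears it (a point fixed in the world has none). Each returns a list of dicts, best first, with "score" (0 to 1); they miss things now and then, are a little off and sometimes report something else, mostly with a low value. They report only what shows in the picture. A call takes as long as a camera call.
- search_frame(camera, label): "position" ([x, y, z] in mm, in the coordinates of the camera as it stood for that picture, good to about 4 mm: the middle of the surface that is visible of it).
- spot_point(camera, label): "position" ([x, y, z] in mm, in the coordinates of the camera as it stood for that picture, good to about 4 mm: a listed point, or the origin of a listed thing).
The state is a dict: "time": time; "joint_positions": joint angles; "dq": joint speeds; "tau": joint torques, N m; "tool_pos": TCP position; "tcp_rot": TCP orientation; "contact_force": force on the tool from outside, world axes, zero at the start; "moment": the same for the moment, N m; "grip_width": finger opening in mm.
Only numpy, scipy, OpenCV 4.12 (cv2) and the standard library are available. Lean on these libraries where they do the work, as an engineer would, in place of code of your own. Each camera call takes 0.05 s, during which the arm holds its last target.

## Task

I want to fill the steel tumbler on the little filling stand without spilling. Turn the stand's red knob clockwise to raise the platform until the tumbler's rim just meets the underside of the orange funnel's collar, stop there and let go: the rim must really touch, and the funnel may be lifted a few millimetres in its holder, but not more than about a centimetre.

Things in the scene. Friction and masses are not known exactly. Their poses are not given: they have to be found in the camera images.
- knob_grip (a point): Grip point of the red knob on the low white filling stand, on its upright axis. Its wing is an upright red bar, 50 mm long (this point's x), 16 mm thick (y: grasp across this), its top 18 mm above this point; the red disc below it (54 mm wide) has its top 25 mm below. The point turns with the knob, z up. Tumbler and funnel stand 160 mm from the knob's axis.
- lift_knob (a joint): Turn of the red knob in rad: 0 at the start, growing CLOCKWISE seen from above, stop at 1.8. A quick-lift screw: each rad raises platform and tumbler by 22 mm. It turns stiffly (about 0.3 N m) and stays where it is left. A turn of 0.45 to 1.2 rad is needed, so one grasp does it.
- tumbler: Plain steel tumbler, 103 mm tall, 77 mm across at the rim, standing loose on the round platform (92 mm across) of the filling stand. Origin: centre of its underside; z up; its rim is 103 mm above.
- funnel: Orange funnel above the tumbler. Origin: centre of the flat underside of its round collar (92 mm wide), which the tumbler's rim shall meet, at the start 10 to 22 mm above the rim. A 24 mm wide spout reaches 20 mm below it; the 108 mm wide mouth is 53 mm above. It hangs loosely (0.15 kg) in a wire ring of the holder and slides straight up, at most 18 mm, when pushed from below.

How it is judged:
By the outcome, as a careful person would: the job done as asked, in the order asked, and still so for the second after the job is handed in, with the robot touching nothing.
It also fails if it takes over 29 s, if anything falls off the work surface, if the arm or the gripper's body presses on something with over 40 N, if the wrist force passes 120 N, or if a joint passes its speed limit or range.

## Working session

There is one attempt and no reset: what is moved stays moved. The work goes in short steps, Python scripts to look and compute and a shell command to move; the robot and the scene stay as the last step left them, time stands still between calls to the robot, and variables do not carry over. Pictures are saved under pics/ and viewed, and the job is handed in when it is done.

```bash
mkdir -p pics; cat > h.py <<'E'
from plant import *
import numpy as np, cv2
def world(c,p):
    return (c["world_from_camera"]@np.append(p,1))[:3]
def look(cam,name,labels=()):
    c=capture(cam); cv2.imwrite(f"pics/{name}.png",c["img"][:,:,::-1])
    for fn,l in labels:
        for d in fn(cam,l)[:2]: print(cam,fn.__name__,l,round(d["score"],2),world(c,d["position"]).round(1))
    return c
E
python3 - <<'E'
from h import *
for cam in("side","top"):
    c=look(cam,cam+"0",[(spot_point,"knob_grip"),(spot_point,"tumbler"),(spot_point,"funnel"),(search_frame,"knob_grip")])
    print({k:np.round(v,3) for k,v in c.items() if k!="img"})
o=get_obs();print(o)
E
```

```text
side call knob_grip 0.58 [ 579.2 -227.1   71.5]
side call tumbler 0.94 [ 607.  -380.3   47.2]
side call funnel 0.85 [ 611.7 -383.8  169.8]
side call knob_grip 0.59 [ 573.8 -236.8   62.7]
{'vertical_fov': np.float64(51.534), 'cx': np.float64(325.268), 'cy': np.float64(204.581), 'world_from_camera': array([[ 9.910000e-01,  5.400000e-02, -1.190000e-01,  4.635320e+02],
       [-1.300000e-01,  4.700000e-01, -8.730000e-01, -1.047706e+03],
       [ 9.000000e-03,  8.810000e-01,  4.730000e-01,  5.370600e+02],
       [ 0.000000e+00,  0.000000e+00,  0.000000e+00,  1.000000e+00]])}
top call knob_grip 0.97 [ 575.2 -223.8   70. ]
top call funnel 0.83 [ 611.1 -383.7  173.2]
top call knob_grip 0.63 [ 573.8 -225.1   45.6]
{'vertical_fov': np.float64(49.096), 'cx': np.float64(322.318), 'cy': np.float64(204.04), 'world_from_camera': array([[ 1.60000e-02,  9.90000e-01, -1.42000e-01,  4.81276e+02],
       [-1.00000e+00,  1.40000e-02, -1.60000e-02, -3.04350e+02],
       [-1.30000e-02,  1.43000e-01,  9.90000e-01,  9.92092e+02],
       [ 0.00000e+00,  0.00000e+00,  0.00000e+00,  1.00000e+00]])}
{'time': 0.5, 'joint_positions': array([ 1.11597262e+00,  3.42131961e-01,  1.52460403e+00, -1.50670546e-04,
        1.27577782e+00, -1.46027298e-01]), 'dq': array([-0.00036131, -0.00125113, -0.00143847,  0.00123292, -0.00050934,
       -0.00057368]), 'tau': array([ 3.68257742e-01, -4.35168135e+01, -2.59184021e+01,  3.63424988e-01,
       -6.19039983e-01,  2.16056022e-02]), 'tool_pos': array([159.44466425, 499.86483197, 248.4958961 ]), 'tcp_rot': array([3.14158410e+00, 9.32327994e-04, 1.26204379e+00]), 'contact_force': array([ 0.59034233, -1.77600799, -0.32236297]), 'moment': array([-0.29216036,  0.01003483,  0.00810607]), 'grip_width': 91.65339116798076}
```

View pics/side0.png

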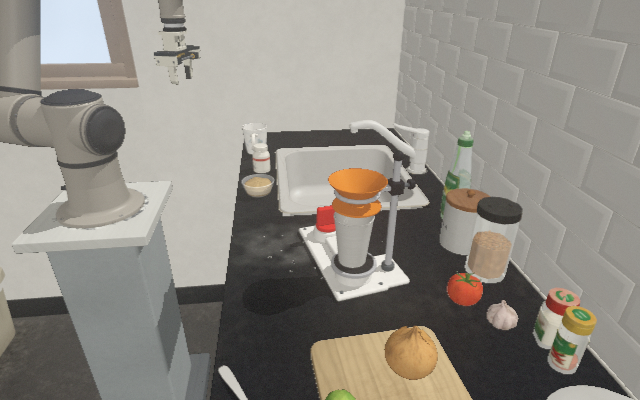

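View pics/top0.png

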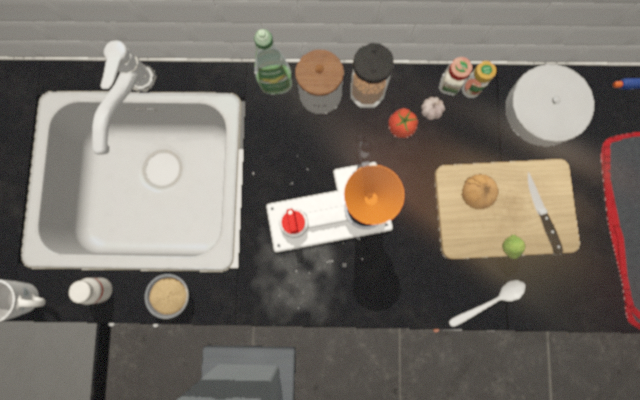

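```bash
python3 - <<'E'
import cv2,numpy as np
a=cv2.imread("pics/top0.png")[195:255,260:410]; b=cv2.imread("pics/side0.png")[160:300,290:415]
cv2.imwrite("pics/tz.png",cv2.resize(a,None,fx=5,fy=5,interpolation=cv2.INTER_CUBIC))
cv2.imwrite("pics/sz.png",cv2.resize(b,None,fx=4,fy=4,interpolation=cv2.INTER_CUBIC))
E
```

```text
(no output)
```

View pics/tz.png

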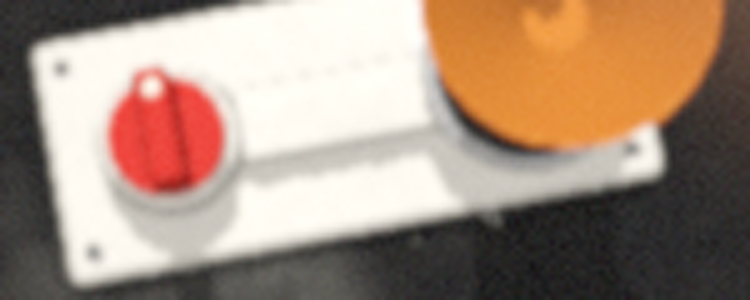

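View pics/sz.png

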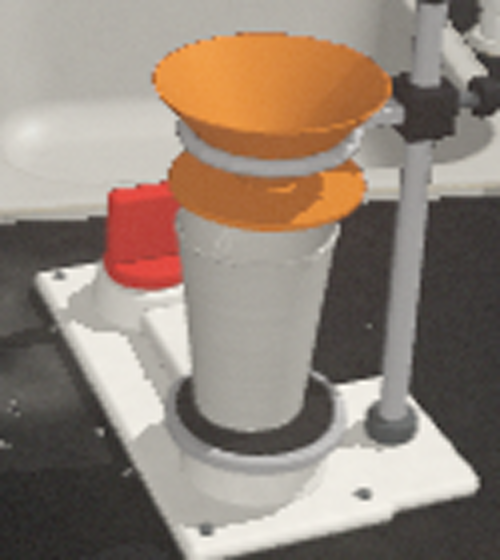

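```bash
cat >> h.py <<'E'
def ray(c,u,v,z):
    f=200/np.tan(np.radians(c["vertical_fov"])/2); M=c["world_from_camera"]
    d=M[:3,:3]@np.array([(u-c["cx"])/f,-(v-c["cy"])/f,-1]); o=M[:3,3]
    return o+d*(z-o[2])/d[2]
def proj(c,P):
    f=200/np.tan(np.radians(c["vertical_fov"])/2)
    p=np.linalg.inv(c["world_from_camera"])@np.append(P,1)
    return np.array([c["cx"]+f*p[0]/-p[2], c["cy"]-f*p[1]/-p[2]])
E
python3 - <<'E'
from h import *
from scipy.optimize import minimize
c=capture("top");s=capture("side")
print(ray(c,292.8,221.4,45))
for cam,l in (("top","knob_grip"),("side","knob_grip"),("side","funnel"),("side","tumbler")):
    for d in spot_point(cam,l)[:1]: print(cam,l,d["score"],world(c if cam=="top" else s,d["position"]).round(1))
def overlay(c,img,K,yaw,s,roi):
    x0,y0,x1,y1=roi; im=cv2.resize(img[y0:y1,x0:x1,::-1],None,fx=s,fy=s,interpolation=cv2.INTER_CUBIC)
    R=np.array([[np.cos(yaw),-np.sin(yaw)],[np.sin(yaw),np.cos(yaw)]])
    q=lambda P:tuple(((proj(c,P)-[x0,y0]+.5)*s).astype(int).tolist())
    def poly(pts,col): cv2.polylines(im,[np.array([q(p) for p in pts])],True,col,1)
    wing=[np.append(K[:2]+R@[a,b],K[2]+18) for a,b in((25,8),(25,-8),(-25,-8),(-25,8))]
    poly(wing,(255,0,0))
    t=np.linspace(0,6.28,40); poly([K+[27*np.cos(a),27*np.sin(a),-25] for a in t],(0,160,0))
    return im
K=np.array([577,-225.5,70])
a=overlay(c,c["img"],K,.22,6,(260,190,330,255)); b=overlay(s,s["img"],K,.22,6,(300,190,370,255))
cv2.imwrite("pics/ov.png",np.hstack([a,b])[:, :800] if False else cv2.resize(np.hstack([a,b]),(800,371)))
E
```

```text
[ 578.51529779 -225.80443734   45.        ]
top knob_grip 0.65 [ 577.6 -223.3   68.9]
side knob_grip 0.57 [ 579.7 -228.9   68.2]
side funnel 0.92 [ 610.1 -385.9  172.1]
side tumbler 0.66 [ 608.3 -381.4   47.4]
```

View pics/ov.png

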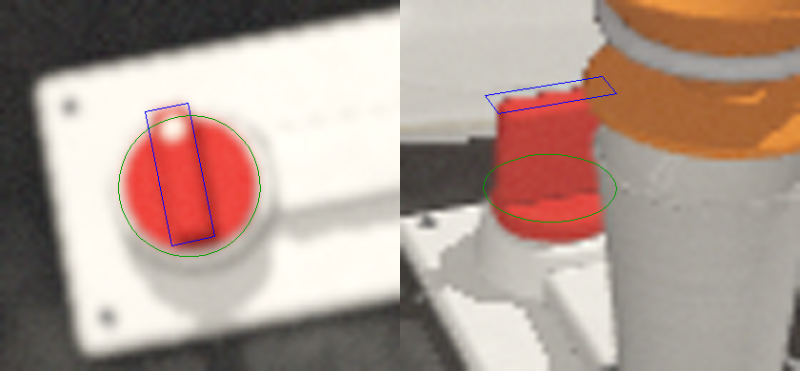

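```bash
python3 -m handwheel '{"translation":[[0.2,-0.35,0],[0.2,-0.35,0],[0.2,-0.35,0],[0.2,-0.35,0],[0.2,-0.35,0],[0.2,-0.35,0],[0.2,-0.35,0],[0.2,-0.35,0]],"twist":[0,0,0.05,0.06,0.06,0.06,0.06,0.04]}' 0
```

```text
time: 1.8
tool_pos: [408.9, 74.9, 253.8]
tcp_rot: [3.121, -0.014, 1.806]
contact_force: [1.1, 1.3, -0.6]
grip_width: 91.9
```

```bash
python3 -m handwheel '{"translation":[[0.2,-0.35,0],[0.2,-0.35,0],[0.2,-0.35,0],[0.2,-0.35,0],[0.19,-0.33,0],[0.1,-0.2,0],[0,0,0],[0,0,0]],"twist":[0,0,0,0,0,0,0,0]}' 0; python3 -c "
from h import *;print(get_obs()['tool_pos'],get_obs()['tcp_rot'])"
```

```text
time: 2.8
tool_pos: [582.7, -228.2, 257.3]
tcp_rot: [3.101, -0.006, 1.8]
contact_force: [0.2, 1.8, -0.5]
grip_width: 91.9
[ 582.69223171 -228.1928101   257.28673868] [ 3.10063947 -0.00630906  1.79967464]
```

```bash
python3 -m handwheel '{"translation":[[-0.02,0.015,-0.1],[-0.01,0,-0.2],[0,0,-0.2],[0,0,-0.2],[0,0,-0.12],[0,0,0],[0,0,0],[0,0,0]],"twist":[0,0,0,0,0,0,0,0]}' 0; python3 - <<'E'
from h import *
look("side","s1",[(spot_point,"knob_grip"),(spot_point,"funnel"),(spot_point,"tumbler")]);c=look("top","t1")
o=get_obs();print(o['tool_pos'],o['tcp_rot'],o['contact_force'])
a=cv2.imread("pics/s1.png")[130:310,250:430];b=cv2.imread("pics/t1.png")[150:290,230:410]
cv2.imwrite("pics/z1.png",cv2.resize(np.hstack([a[:140],b]),None,fx=2.2,fy=2.2,interpolation=cv2.INTER_CUBIC))
E
```

```text
time: 3.8
tool_pos: [579.1, -216.6, 138.4]
tcp_rot: [3.091, -0.0, 1.809]
contact_force: [0.3, 1.7, -0.3]
grip_width: 91.4
side call knob_grip 0.57 [ 580.1 -226.7   70.7]
side call funnel 0.87 [ 612.4 -383.3  171.8]
side call tumbler 0.96 [ 610.6 -383.2   47. ]
[ 578.74086933 -216.90539036  137.55192786] [ 3.09168190e+00 -1.20503340e-03  1.80870047e+00] [0.04824732 0.72794133 0.05751185]
```

View pics/z1.png

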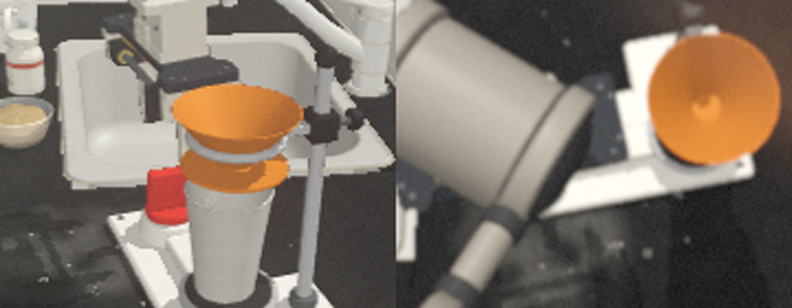

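```bash
python3 -m handwheel '{"translation":[[0,-0.06,0],[0,-0.01,-0.08],[0,-0.01,-0.08],[0,-0.01,-0.05],[0,-0.005,-0.05],[0,0,0],[0,0,0],[0,0,0]],"twist":[0,-0.01,0,0,0,0,0,0]}' 0; python3 - <<'E'
from h import *
o=get_obs();print(o['tool_pos'],o['tcp_rot'],o['contact_force'])
E
```

```text
time: 5.05
tool_pos: [578.3, -232.3, 94.8]
tcp_rot: [3.093, -0.002, 1.791]
contact_force: [-0.2, 0.4, -0.4]
grip_width: 91.4
[ 578.26262983 -232.33536811   94.83875953] [ 3.09287044e+00 -2.32037259e-03  1.79120199e+00] [-0.24191373  0.41925834 -0.36529198]
```

```bash
python3 -m handwheel '{"translation":[[0,0.04,0],[0,0,-0.04],[0,0,-0.05],[0,0,-0.04],[0,0,0],[0,0,0],[0,0,0],[0,0,0]],"twist":[0,0,0,0,0,0,0,0]}' 0; python3 - <<'E'
from h import *
look("side","s2")
o=get_obs();print(o['tool_pos'],o['tcp_rot'],o['contact_force'])
a=cv2.imread("pics/s2.png")[130:310,250:430]
cv2.imwrite("pics/z2.png",cv2.resize(a,None,fx=3,fy=3,interpolation=cv2.INTER_CUBIC))
E
```

```text
time: 6.05
tool_pos: [578.5, -225.9, 74.5]
tcp_rot: [3.092, -0.002, 1.791]
contact_force: [-0.6, 0.9, -0.1]
grip_width: 91.7
[ 578.52289819 -225.93048851   74.51245828] [ 3.09207901e+00 -1.59858468e-03  1.79138586e+00] [0.95700443 2.13445979 0.9842958 ]
```

View pics/z2.png

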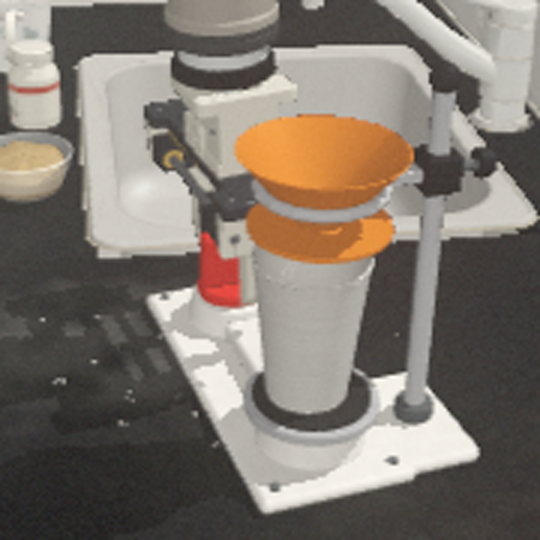

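The picture shows the fingers straddling the red wing (crop ~(225,260)), with the gripper body clear of the funnel. I'll close now.

```bash
python3 -m handwheel '{"translation":[[0,0,0],[0,0,0],[0,0,0],[0,0,0],[0,0,0],[0,0,0],[0,0,0],[0,0,0]],"twist":[0,0,0,0,0,0,0,0]}' 255; python3 - <<'E'
from h import *
o=get_obs();print(o['tool_pos'],o['tcp_rot'],o['contact_force'],o['moment'],o['grip_width'])
E
```

```text
time: 7.1
tool_pos: [578.7, -226.2, 74.8]
tcp_rot: [3.092, -0.001, 1.791]
contact_force: [1.2, -12.0, -2.5]
grip_width: 16.2
[ 578.74002753 -226.24287092   74.78698495] [ 3.09158472e+00 -6.02975352e-04  1.79148898e+00] [  1.2261253 -11.9592747  -2.4589614] [-2.23966127 -0.170667   -0.24714204] 16.240782086504634
```

```bash
python3 -m handwheel '{"translation":[[0,-0.005,0],[0,0,0],[0,0,0],[0,0,0],[0,0,0],[0,0,0],[0,0,0],[0,0,0]],"twist":[-0.05,-0.05,-0.05,-0.05,-0.05,-0.05,0,0]}' ; python3 - <<'E'
from h import *
look("side","s3",[(spot_point,"funnel"),(spot_point,"tumbler")])
o=get_obs();print(o['tool_pos'],o['tcp_rot'],o['contact_force'],o['moment'],o['grip_width'])
a=cv2.imread("pics/s3.png")[150:290,300:420]
cv2.imwrite("pics/z3.png",cv2.resize(a,None,fx=4,fy=4,interpolation=cv2.INTER_CUBIC))
E
```

```text
time: 8.1
tool_pos: [578.8, -226.3, 74.8]
tcp_rot: [3.092, -0.001, 1.311]
contact_force: [0.9, 0.8, -0.8]
grip_width: 16.1
side call funnel 0.59 [ 611.8 -382.7  172.6]
side call tumbler 0.76 [ 608.4 -382.6   58.9]
[ 578.76561357 -226.30064095   74.78885102] [ 3.09196343e+00 -7.87647318e-04  1.31016101e+00] [0.35146519 0.97494824 0.08456271] [ 0.12735966 -0.01542532 -0.10727186] 16.207925733754077
```

View pics/z3.png

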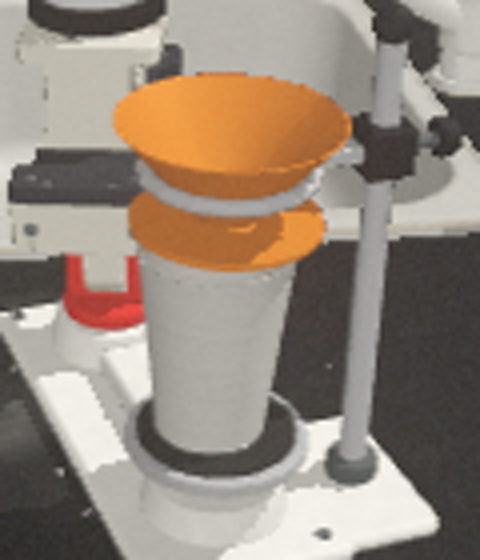

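```bash
cat >> h.py <<'E'
def edges(img):
    a=img.astype(float); w=cv2.GaussianBlur(a[...,0]-a[...,2],(3,3),0)  # R-B
    def cross(col,rows):
        v=w[rows,col]; 
        for i in range(len(v)-1):
            if v[i]<70<=v[i+1]: return rows[i]+(rows[i+1]-rows[i])*(70-v[i])/(v[i+1]-v[i])
        return np.nan
    top=[cross(c,np.arange(155,195)) for c in range(338,378)]
    bot=[cross(c,np.arange(235,200,-1)) for c in range(340,374)]
    return round(np.nanmean(top),2),round(np.nanmean(bot),2)
E
python3 -c "
from h import *
for n in ('side0','s1','s2','s3'): print(n,edges(cv2.imread(f'pics/{n}.png')[:,:,::-1]))"
python3 -m handwheel '{"translation":[[0,0,0],[0,0,0],[0,0,0],[0,0,0],[0,0,0],[0,0,0],[0,0,0],[0,0,0]],"twist":[-0.05,-0.05,-0.05,-0.05,0,0,0,0]}' ; python3 - <<'E'
from h import *
c=look("side","s4",[(spot_point,"funnel"),(spot_point,"tumbler")]);print(edges(c["img"]))
o=get_obs();print(o['tool_pos'],o['tcp_rot'],o['contact_force'],o['moment'],o['grip_width'])
a=cv2.imread("pics/s4.png")[150:290,300:420]
cv2.imwrite("pics/z4.png",cv2.resize(a,None,fx=4,fy=4,interpolation=cv2.INTER_CUBIC))
E
```

```text
side0 (np.float64(168.74), np.float64(216.46))
s1 (np.float64(168.61), np.float64(216.49))
s2 (np.float64(168.67), np.float64(216.49))
s3 (np.float64(168.67), np.float64(216.5))
time: 9.25
tool_pos: [578.9, -226.1, 74.8]
tcp_rot: [3.092, -0.001, 0.995]
contact_force: [-0.1, 1.9, 0.6]
grip_width: 15.7
side call funnel 0.72 [ 611.3 -384.5  172.9]
side call tumbler 0.59 [ 611.  -382.5   63.6]
(np.float64(168.62), np.float64(216.49))
[ 578.89665245 -226.09617872   74.81893418] [ 3.09190093e+00 -7.32212170e-04  9.94932748e-01] [ 0.08149912  2.14970269 -0.77762199] [ 0.10887583  0.00904753 -0.19129221] 16.22030618551625
```

View pics/z4.png

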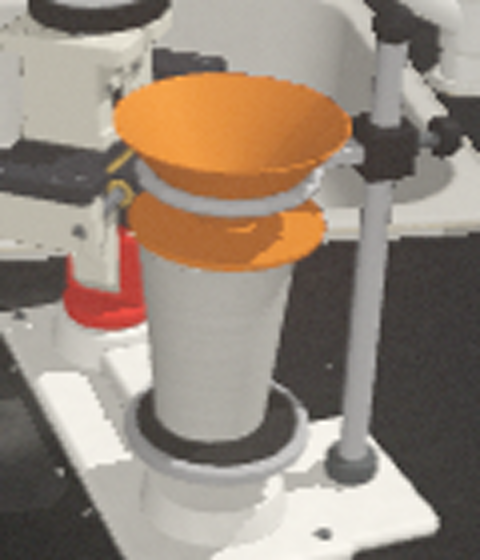

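```bash
python3 -m handwheel '{"translation":[[0,0,0],[0,0,0],[0,0,0],[0,0,0],[0,0,0],[0,0,0],[0,0,0],[0,0,0]],"twist":[-0.05,-0.05,0,0,0,0,0,0]}' ; python3 - <<'E'
from h import *
c=look("side","s5",[(spot_point,"funnel"),(spot_point,"tumbler")]);print(edges(c["img"]))
o=get_obs();print(o['tool_pos'],o['tcp_rot'],o['contact_force'],o['moment'],o['grip_width'])
E
```

```text
time: 10.4
tool_pos: [579.0, -226.0, 74.8]
tcp_rot: [3.092, -0.001, 0.839]
contact_force: [1.4, 1.1, -0.8]
grip_width: 15.7
side call funnel 0.82 [ 612.2 -385.   171.1]
side call tumbler 0.61 [ 608.3 -382.7   68.3]
(np.float64(168.61), np.float64(216.5))
[ 578.98975014 -225.97781382   74.82216471] [ 3.09178289e+00 -6.81601400e-04  8.39100924e-01] [ 0.31337699  1.49821881 -0.02057945] [ 0.06685024 -0.03990703 -0.22246419] 15.998023497453543
```

```bash
python3 -m handwheel '{"translation":[[0,0,0],[0,0,0],[0,0,0],[0,0,0],[0,0,0],[0,0,0],[0,0,0],[0,0,0]],"twist":[-0.05,-0.04,0,0,0,0,0,0]}' ; python3 - <<'E'
from h import *
c=look("side","s6",[(spot_point,"funnel"),(spot_point,"tumbler")]);print(edges(c["img"]))
o=get_obs();print(o['tool_pos'],o['tcp_rot'],o['contact_force'],o['moment'],o['grip_width'])
E
```

```text
time: 11.55
tool_pos: [579.1, -225.9, 74.8]
tcp_rot: [3.092, -0.0, 0.699]
contact_force: [0.5, 1.2, -0.3]
grip_width: 15.8
side call funnel 0.6 [ 611.  -383.9  172.7]
side call tumbler 0.78 [ 608.5 -383.    70.2]
(np.float64(167.65), np.float64(215.59))
[ 579.03902706 -225.90534057   74.79644809] [ 3.09158142e+00 -4.04709085e-04  6.98744965e-01] [ 0.05269447  1.04678418 -0.88330849] [ 0.06137141 -0.00992332 -0.06944383] 15.90969542410025
```

```bash
python3 -m handwheel '{"translation":[[0,0,0],[0,0,0],[0,0,0],[0,0,0],[0,0,0],[0,0,0],[0,0,0],[0,0,0]],"twist":[0,0,0,0,0,0,0,0]}' 0; python3 - <<'E'
from h import *
c=look("side","s7");print(edges(c["img"]))
P=np.array([611,-384,225]);print(proj(c,P+[0,0,1])-proj(c,P), proj(c,P-[0,0,52])-proj(c,P-[0,0,53]))
o=get_obs();print(o['tool_pos'],o['tcp_rot'],o['contact_force'],o['moment'],o['grip_width'])
E
```

```text
time: 12.7
tool_pos: [579.0, -226.0, 74.8]
tcp_rot: [3.091, -0.0, 0.699]
contact_force: [-0.6, 1.1, -0.2]
grip_width: 89.7
(np.float64(167.65), np.float64(215.59))
[ 0.02497622 -0.50647104] [ 0.02337617 -0.47402513]
[ 579.00386754 -225.99021751   74.77712143] [ 3.09144988e+00 -6.32174523e-05  6.99385167e-01] [ 0.35354366  1.13996731 -0.62246038] [ 0.03213391  0.03802245 -0.0005937 ] 91.0401742252706
```

```bash
python3 -m handwheel '{"translation":[[0,0,0.06],[0,0,0.1],[0,0,0.15],[-0.05,0.05,0.2],[-0.05,0.05,0.2],[-0.05,0.1,0.2],[-0.05,0.1,0.1],[0,0,0]],"twist":[0,0,0,0,0,0,0,0]}'; python3 -m handwheel '{"translation":[[-0.1,0.2,0],[-0.1,0.2,0],[-0.1,0.2,0],[0,0,0],[0,0,0],[0,0,0],[0,0,0],[0,0,0]],"twist":[0,0,0,0,0,0,0,0]}';  python3 - <<'E'
from h import *
c=look("side","s8",[(spot_point,"funnel"),(spot_point,"tumbler")]);print(edges(c["img"]))
t=look("top","t8")
a=cv2.imread("pics/s8.png")[150:290,300:420];b=cv2.imread("pics/t8.png")[150:290,240:420]
cv2.imwrite("pics/z8.png",cv2.resize(np.hstack([a,b]),None,fx=2.6,fy=2.6,interpolation=cv2.INTER_CUBIC))
E
```

```text
time: 13.75
tool_pos: [548.3, -179.8, 237.9]
tcp_rot: [3.085, -0.003, 0.699]
contact_force: [-0.2, 1.1, -0.9]
grip_width: 91.7
time: 14.75
tool_pos: [501.7, -90.2, 232.5]
tcp_rot: [3.091, 0.002, 0.696]
contact_force: [-0.4, 1.4, -0.6]
grip_width: 92.1
side call funnel 0.98 [ 608.  -384.1  172.7]
side call tumbler 0.55 [ 608.9 -384.1   72.5]
(np.float64(167.79), np.float64(215.57))
```

View pics/z8.png

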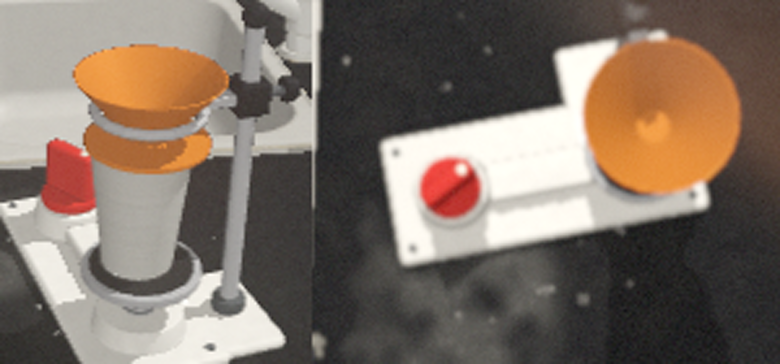

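The arm is clear. The knob has turned clockwise, the tumbler is upright against the collar, and the funnel is about 2 mm above where it started.

```bash
python3 -c "
from h import *
print(close_job())"
```

```text
the job is handed in; nothing more can be done
None
```

I gripped the red knob across its wing and turned it clockwise about 1.09 rad in small steps, checking a side picture after each. I stopped when the funnel began to lift, then let go, backed the arm away and handed the job in at about 15 s.

**Last checks:**
- **Rim contact:** the funnel's edges had moved up about 0.9 px in the side picture, which is a lift of roughly 2 mm. That means the rim is touching, well under the 1 cm limit. Before contact these edges stayed within about 0.1 px.
- **After letting go:** the lift held after release and after the arm moved away. The tumbler stood upright and nothing was touching the robot.
- **Forces:** the most I read was about 12 N, when the gripper closed.

**Disagreement:** the detector's funnel height (172.7 mm) and tumbler height (72.5 mm, so a rim at about 175 mm) did not show the 2 mm lift and were about 3 mm apart. That is within the detector's 4 mm accuracy, so I relied on the edge tracking instead.

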